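# Set the code-reading camera's lens collar and switch it on over the guard

## Task

Set up the code-reading camera: turn the black collar round its lens, click by click, until the collar's lug rests over the thick pin. Then take the hooked rod from its rest, reach over the metal guard with it and pull the paddle switch fully over towards the guard's front plate (only the rod may touch the switch, not the gripper), and hang the rod back in its rest with its bent end down. Do not push the gift boxes and the cream carton about.

Things in the scene. Friction and masses are not known exactly. Their poses are not given: they have to be found in the camera images.
- camera: Fixed grey camera, housing 116 x 116 mm and 40 mm high, with an upright lens barrel in its middle, its top 118 mm above the table. Origin: on the table under the lens axis. x, y along the housing's sides, z up; the arc of pins is on its -x side (facing the robot, give or take its yaw).
- collar_axis (a point): Centre of the collar, on the lens axis at half the collar's height (87 mm above the table). The collar is a black ribbed ring 58 mm across and 26 mm high (74 to 100 mm above the table); above it the fixed barrel end is 48 mm across up to 118 mm, below it the barrel is 44 mm across down to the housing top at 40 mm. It cannot move off its axis. It can be pinched across its diameter from above, with the fingers at right angles to the lug.
- collar (a joint): Angle of the collar (rad), growing anticlockwise seen from above, range -0.10 to 1.30. Four click stops at 0, 0.40, 0.80 and 1.20: sprung, so that near a stop the released collar snaps to it; about 0.2 N m takes it over a click. It starts at or close to stop 0, which has no pin. Beside each of the other three stops stands one pin.
- collar_lug (a point): Outer end of the small steel lug (pointer) that sticks out level from the collar, 46 mm from the lens axis, 87 mm above the table; the lug is 7 mm wide at its root and 4.5 mm at its end. With the collar at a stop, the lug's end stands straight above that stop's pin.
- pin_thick_top (a point): Top centre of the thick pin: steel, 12 mm across, 13 mm high, upright on the camera housing, 46 mm from the lens axis. It marks the wanted stop and may stand at any one of the three pinned stops.
- pin_thin_a: One of two thin pins, 6 mm across and 5 mm high, marking stops that are not wanted. Origin: its foot, 40 mm above the table.
- pin_thin_b: The other thin pin, same size. Origin: its foot.
- power_unit: Fixed grey unit about 114 x 132 mm: a box 40 mm high with a bare metal guard 105 mm high, 4 mm thick, round the switch: a front plate with its middle at x = -55 mm and side plates at y = -64 and +64 mm (to x = +28 mm); open on top and at the rear (+x). Origin on the table under the switch's hinge axis; x points away from the guard's front plate, z up.
- switch (a joint): Angle of the paddle switch (rad), range 0 to 0.90: 0 leaning away from the front plate (+x, 0.45 rad from upright, off), 0.90 leaning 0.45 rad towards the front plate (on). Stays where left (friction 0.03 N m). Starts between 0 and 0.12.
- switch_tip (a point): Tip of the paddle, 47 mm from its hinge, which lies along the unit's y axis at x = 0, 42 mm above the table. The paddle is black, 30 mm wide along y, 6 mm thick, covering the last 28 mm of the lever; its tip is at most 90 mm above the table, below the guard's edge.
- hook: Loose hooked rod, 140 g: a steel rod of 8 mm diameter along its x axis from x = -85 to +170 mm, then bent straight down (its -z) to 79 mm below the rod's axis, the bent leg's axis at x = 170 mm. Origin: centre of its black rubber handle, a block 60 mm long (x), 18 mm wide (y) and 22 mm high, on the rod's axis; pinch it across the 18 mm from above.
- rest: Fixed rest for the hooked rod: base plate 200 x 70 x 8 mm and two posts with V forks, at x = -60 and +90 mm, which carry the rod's axis 110 mm above the table. The forks open upward to about 38 mm and are 14 mm thick. Origin on the table under the place of the handle's centre; x along the rod, towards its bent end.
- rest_seat (a point): Where the handle's centre lies when the rod hangs in its rest: 110 mm above the table. Up to 20 mm off along the rod is still well home.
- gift_blue: Loose blue gift box, 61 x 73 x 88 mm, bystander. Origin under its centre.
- cream_box: Loose cream-coloured carton, 66 x 111 x 48 mm, bystander. Origin under its centre.
- gift_red: Loose red gift box, 71 x 71 x 104 mm, bystander. Origin under its centre.

How it is judged (in metres and radians):
On the way, in this order (a step that is already met when the one before it is completed fails the run):
1. the collar's lug rests over the thick pin (horizontal distance between collar_lug and pin_thick_top below 0.005 m), for 0.3 s.
2. the paddle switch is pulled over with the rod out of its rest (value of joint switch above 0.75 rad and distance between hook and rest_seat above 0.08 m), for 0.2 s.
At the end, for the whole second after the job is handed in: The lug's end is within 5 mm (seen from above) of the thick pin's centre, the switch is past 0.75 rad, and the rod lies at rest in both forks of its rest, bent end down, the handle's centre within 30 mm of the seat point (horizontal distance between collar_lug and pin_thick_top below 0.005 m and value of joint switch above 0.75 rad and horizontal distance between hook and rest_seat below 0.03 m and z of hook in the frame of rest_seat between -0.008 and 0.006 m and angle between hook's own z axis and vertical below 0.4 rad and linear speed of hook below 0.03 m/s); the robot touches nothing.
It fails at once if the gripper or arm touches the switch (contact force between any of the fingers, the arm and switch above 0.5 N).
It fails at once if the blue gift box is pushed about (over 25 mm) or knocked over (distance of gift_blue from where it was at the start of the episode above 0.025 m or angle between gift_blue's own z axis and vertical above 0.5 rad).
It fails at once if the cream carton is pushed about (over 25 mm) or knocked over (distance of cream_box from where it was at the start of the episode above 0.025 m or angle between cream_box's own z axis and vertical above 0.5 rad).
It fails at once if the red gift box is pushed about (over 25 mm) or knocked over (distance of gift_red from where it was at the start of the episode above 0.025 m or angle between gift_red's own z axis and vertical above 0.5 rad).
It also fails if it takes over 54 s, if anything falls off the work surface, if the arm or the gripper's body presses on something with over 40 N, if the wrist force passes 120 N, or if a joint passes its speed limit or range.

## Robot

A 6-joint arm with a two-finger parallel gripper is mounted at the origin on the work surface; the furniture and walls round the work are solid. World frame = base frame: x ahead of the robot, y to its left, z up, the work surface at z = 0. Lengths are in mm, angles in rad, forces in N, time in s.
With the tool pointing down it reaches from about 300 to 775 mm from the base axis. Payload 14.6 kg.
Tool frame: the origin (TCP) lies at the centre of the arm's flange, where the gripper is bolted on; the fingertips stand 199 mm ahead of it and the grasp point (between the pads) lies 180 mm ahead of it; z points along the fingers, y is the line along which they close (so a half turn about z gives the same grasp; the last joint's range is limited). The gripper opens to 94 mm and grips with 3 to 60 N. Pads are 16 mm wide; open, the fingers measure 119 mm over their backs; the gripper's body (75 mm by 177 mm) begins 78 mm behind the grasp point.
Start: joints at [1.171, 0.3, 1.521, -0, 1.321, -0.067], TCP at [179.677, 519.814, 404.646] pointing down, gripper open.
Joint ranges: [-3.03, 3.03], [-0.79, 2.21], [0.23, 2.52], [-1.04, 4.18], [0, 3.07], [-2.55, 2.55]. Speed limits (rad/s): [2.22, 2.22, 2.57, 3.14, 3.14, 3.14].

## Interface

Orientations are given as [roll, pitch, yaw] about the fixed x, y, z axes, in that order (R = Rz(yaw) Ry(pitch) Rx(roll)).
In Python, from cell import manip, optics, workorder gives the robot as it stands.
- The arm moves only by the tool step_arm, never from a script. Its argument "increments" is a list that holds one entry, the list of rows, each a list of 7 numbers: the turn, a rotation vector about the tool's x, y, z as a fraction of full scale, then the shift along the tool's x, y, z as a fraction of full scale, then the closure, from -1 (fully open) to 1 (shut). In form: [[[wx, wy, wz, tx, ty, tz, fingers], ...]]. A call has 1 to 5 rows; each row shifts and turns the commanded pose from where the row before left it, along the tool's axes as they then stand; what a row does not reach is not made up. Full scale, the value 1, is 40 mm for a shift and 45 degrees for a turn. A row lasts 1/10 s, in which the tool goes at most 50 mm and 8.59 degrees, less where a joint would pass 70% of its speed; a pose out of reach is approached as far as the arm can. A call with a number of a shift or a turn outside -1 to 1 is refused whole. A call with a gripper value outside its range is refused whole. The fingers move at their own pace and stop on an object; "newtons" is the grip in N (left out, the last holds). Time passes only in rows, so rows that do not move let the fingers close. It gives the time, the measured TCP pose, the force, the opening and the grip force at its end, in the units of the state.
- manip.read_state(): the state, without advancing time (a new reading comes with each control period).
- optics.camera(name): name is "scene" or "top" or "wrist"; returns a dict with "frame" (480x640x3 uint8, red, green, blue), "range_z" (480x640 float32, mm along the optical axis (not along the pixel's ray), 0 where there is no reading), "mtx" (3x3 intrinsics, pixels), "distortion" ([k1, k2, p1, p2, k3] as OpenCV has them; the pictures are not rectified), "cam_to_world" (4x4, takes a point from camera to world coordinates). Camera axes: x right, y down, z forward; pixel columns grow to the right and rows downward; lengths in mm; the calibration is good to about 2 mm. A picture is of the moment at which its call begins.
- workorder.sign_off(): hands the job in; it is judged then, once.
The state is a dict: "clock": time; "joints": joint angles; "qd": joint speeds; "effort": joint torques, N m; "eef_pos": TCP position; "eef_rot": TCP orientation; "wrist_force": force on the tool from outside, world axes, zero at the start; "moment": the same for the moment, N m; "finger_gap": finger opening in mm; "finger_force": force on a finger pad.
Only numpy, scipy, OpenCV 4.12 (cv2) and the standard library are available. Lean on these libraries where they do the work, as an engineer would, in place of code of your own. Each camera call takes 0.05 s, during which the arm holds its last target. There are 200 camera calls.

## Working session

There is one attempt and no reset: what is moved stays moved. The work goes in short steps, Python scripts to look and compute and a tool call to move; the robot and the scene stay as the last step left them, time stands still between calls to the robot, and variables do not carry over. Pictures are saved under pics/ and viewed, at most 12 in all, crops included, and the job is handed in when it is done.

Besides the shell and the picture viewer there is one more tool, called after "Emit:" as name([rows], argument=value, ...), one row to a line, values as JSON. step_arm: Moves the arm, as the interface text tells. Its arguments: {"type":"object","properties":{"increments":{"type":"array","items":{"type":"array","items":{"type":"array","items":{"type":"number"}}}},"newtons":{"type":"number"}},"required":["increments"]}

```bash
mkdir -p pics
cat > h.py <<'E'
import numpy as np, cv2, pickle
from cell import manip, optics, workorder
def shot(n,tag):
    c=optics.camera(n); pickle.dump(c,open(f'pics/{tag}.pkl','wb')); cv2.imwrite(f'pics/{tag}.png',c['frame'][:,:,::-1]); return c
def load(tag): return pickle.load(open(f'pics/{tag}.pkl','rb'))
def p3(c,u,v,d=None,z=None):
    x,y=cv2.undistortPoints(np.array([[[u,v]]],float),c['mtx'],np.array(c['distortion'],float))[0,0]
    T=np.array(c['cam_to_world'])
    if z is not None:
        r=T[:3,:3]@[x,y,1]; d=(z-T[2,3])/r[2]
    elif d is None:
        w=c['range_z'][int(v)-1:int(v)+2,int(u)-1:int(u)+2]; d=np.median(w[w>0])
    return T[:3,:3]@(np.array([x,y,1])*d)+T[:3,3]
def cloud(c):
    h,w=c['range_z'].shape; uv=np.stack(np.meshgrid(np.arange(w),np.arange(h)),-1).reshape(-1,1,2).astype(float)
    xy=cv2.undistortPoints(uv,c['mtx'],np.array(c['distortion'],float))[:,0]
    P=np.c_[xy,np.ones(len(xy))]*c['range_z'].reshape(-1,1); T=np.array(c['cam_to_world'])
    return (P@T[:3,:3].T+T[:3,3]).reshape(h,w,3)
E
python3 - <<'E'
from h import *
a=shot('top','top0');b=shot('scene','sc0')
print(np.array(a['cam_to_world']).round(2),a['mtx']);print(np.array(b['cam_to_world']).round(2)); print(manip.read_state())
E
```

```text
[[-1.0000e-02 -1.0000e+00  4.0000e-02  5.1891e+02]
 [-1.0000e+00  1.0000e-02 -0.0000e+00  9.3600e+00]
 [ 0.0000e+00 -4.0000e-02 -1.0000e+00  1.1090e+03]
 [ 0.0000e+00  0.0000e+00  0.0000e+00  1.0000e+00]] [[449.38199932   0.         319.99467438]
 [  0.         449.38199932 243.23643598]
 [  0.           0.           1.        ]]
[[ 6.2000e-01 -4.2000e-01  6.7000e-01 -1.3300e+02]
 [-7.9000e-01 -3.3000e-01  5.2000e-01 -5.7398e+02]
 [ 1.0000e-02 -8.5000e-01 -5.3000e-01  6.5167e+02]
 [ 0.0000e+00  0.0000e+00  0.0000e+00  1.0000e+00]]
{'clock': 0.1, 'joints': array([ 1.17143361e+00,  3.00384672e-01,  1.52150731e+00, -1.73222589e-05,
        1.32070517e+00, -6.66100761e-02]), 'qd': array([-2.46087269e-04, -2.18689808e-03, -2.71150254e-03, -1.29751688e-03,
       -3.11643696e-05,  3.33809316e-04]), 'effort': array([-1.23467387e-03, -5.32647300e+01, -3.53277791e+01,  7.08534429e-02,
        2.34547199e-02, -5.37393225e-05]), 'eef_pos': array([179.65170625, 519.79749796, 404.16484453]), 'eef_rot': array([-3.14058927e+00, -5.01184356e-05,  2.80884428e+00]), 'wrist_force': array([-0.10560198, -0.30851279, -0.01253304]), 'moment': array([-0.05073017, -0.01892742,  0.02524849]), 'finger_force': 0.0, 'finger_gap': 93.93309706460325}
```

View pics/top0.png

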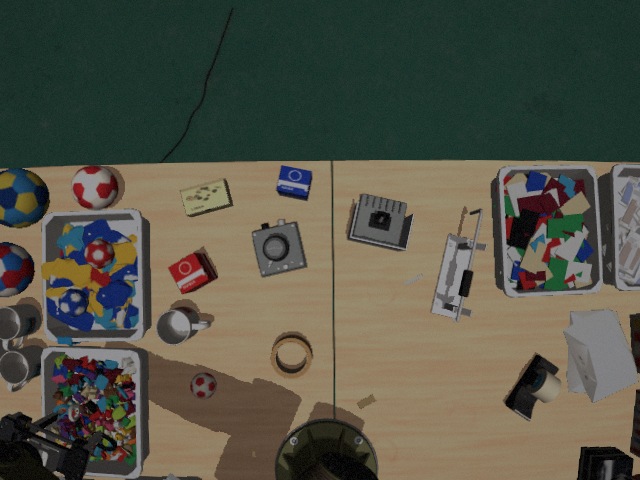

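View pics/sc0.png

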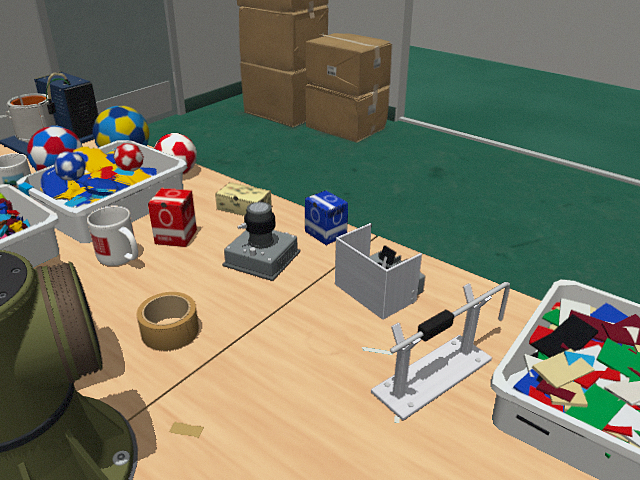

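The top view shows the camera at (278,248), the power unit at (381,222), the rod's handle at (467,283) with its bend near (479,212), and the boxes at (294,182), (206,197) and (192,272). Next I'll enlarge it and measure.

Run:
```python
from h import *
a=load('top0');f=a['frame'][:,:,::-1]
A=cv2.resize(f[212:282,245:315],(400,400),interpolation=3)
B=cv2.resize(f[187:257,345:415],(400,400),interpolation=3)
C=cv2.resize(f[200:330,420:500],(320,520),interpolation=3)
im=np.zeros((600,800,3),np.uint8); im[:400,:400]=A; im[:400,400:]=B
cv2.imwrite('pics/c1.png',im[:400]); cv2.imwrite('pics/c2.png',C)
P=cloud(a)
def comp(n,m):
    q=P[m]; print(n,len(q),q.mean(0).round(1),cv2.minAreaRect(q[:,:2].astype(np.float32)))
reg=lambda u0,u1,v0,v1:np.s_[v0:v1,u0:u1]
for n,r,zl,zh in [('blue',reg(270,320,160,205),75,100),('cream',reg(175,238,172,222),40,60),('red',reg(163,222,245,300),92,115),('cam housing',reg(245,315,212,282),34,46),('cam top',reg(245,315,212,282),110,126),('guard',reg(340,420,185,260),94,112),('unitbox',reg(340,420,185,260),30,46),('handle',reg(450,485,265,300),113,130),('rod',reg(440,495,200,325),104,116),('base',reg(425,495,225,325),3,14)]:
    q=P[r].reshape(-1,3); q=q[(q[:,2]>zl)&(q[:,2]<zh)]
    print(n,len(q),q.mean(0).round(1) if len(q) else '',[np.round(k,1) for k in cv2.minAreaRect(q[:,:2].astype(np.float32))] if len(q)>3 else '')
```

```text
blue 823 [702.8  67.   82.9] [array([703.2,  67.2]), array([72.7, 60.9]), np.float64(77.8)]
cream 1147 [674.6 285.1  43.2] [array([674.7, 285.6]), array([ 66.5, 109.9]), np.float64(14.6)]
red 939 [492.5 309.2  99. ] [array([493.1, 309.7]), array([71.4, 72.5]), np.float64(28.2)]
cam housing 1439 [547.4 107.   40.6] [array([551. , 110.1]), array([118.5, 111.9]), np.float64(10.7)]
cam top 363 [546.9 108.1 119.1] [array([546.9, 108.1]), array([44.5, 44.2]), np.float64(89.4)]
guard 287 [ 578.6 -130.9  104.2] [array([ 595., -130.]), array([133.1,  84.6]), np.float64(76.7)]
unitbox 1866 [ 610.8 -132.9   40.7] [array([ 611.1, -131.7]), array([129.4, 116.8]), np.float64(76.8)]
handle 264 [ 465.4 -315.9  120.4] [array([ 466.7, -317.5]), array([20.5, 78.4]), np.float64(77.3)]
rod 385 [ 503.3 -325.4  112.2] [array([ 504.7, -327.3]), array([ 23.2, 259.2]), np.float64(76.1)]
base 2143 [ 478.4 -319.8    7.9] [array([ 479.8, -337.8]), array([175.6, 246.9]), np.float64(89.0)]
```

View pics/c1.png

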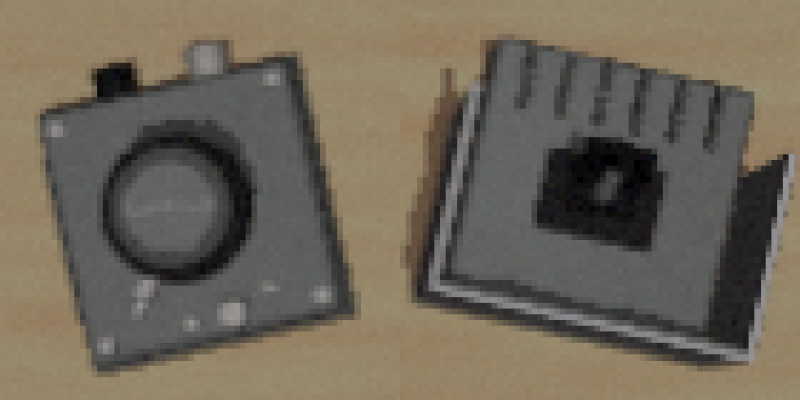

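View pics/c2.png

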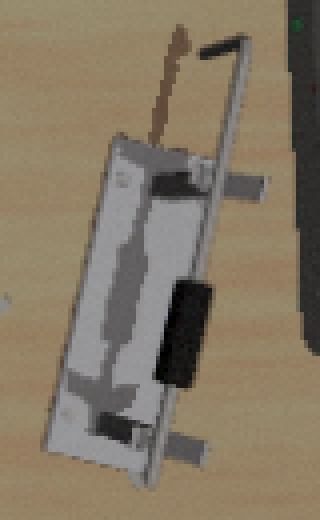

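Middle pin at crop-left (232,313) looks thick, so stop 0.80. The lug points to (140,305), the lens is at (180,207), the paddle at (600,190), and the bent leg hangs at the far end of the rod. I'll compute the poses and the first move.

```bash
cat >> h.py <<'E'
def go(x,y,z,yaw=None,frm=None):
    "total tool-frame move in full-scale units; yaw done evenly"
    s=manip.read_state(); p=np.array(frm[:3] if frm else s['eef_pos']); r=s['eef_rot']; y0=frm[3] if frm else r[2]
    yaw=y0 if yaw is None else yaw
    d=np.array([x,y,z])-p; dy=(yaw-y0+np.pi)%(2*np.pi)-np.pi
    t=np.array([np.cos(y0)*d[0]+np.sin(y0)*d[1],np.sin(y0)*d[0]-np.cos(y0)*d[1],-d[2]])/40
    print('shift(tool,/40)',t.round(3),'turn wz total',round(-dy/(np.pi/4),3),'min rows',np.ceil(max(np.linalg.norm(t)/1.,abs(dy)/.149)), 'rpy',np.round(r,4))
E
python3 - <<'E'
from h import *
a=load('top0')
k=lambda u,v:(245+u*70/400-.5*0,212+v*70/400)
L=p3(a,*k(138,306),z=87)
for n,q,z in [('axis top',(178,207),118),('thick',(232,313),53),('t1',(190,323),45),('t2',(268,287),45),('lug',(138,306),87)]:
    p=p3(a,*k(*q),z=z); d=p-[546.9,108.1,0]; print(n,p.round(1),np.hypot(*d[:2]).round(1),np.arctan2(d[1],d[0]).round(3)%(2*np.pi))
print('handle',p3(a,466.3,283.3,z=121),'rod ends',p3(a,420+150/4,200+485/4,z=114),p3(a,420+245/4,200+42/4,z=114))
go(547,108,404,2.81)
E
```

```text
axis top [546.3 105.5 118. ] 2.7 4.5021853071795865
thick [504.3  89.9  53. ] 46.3 3.546185307179586
t1 [500.2 107.9  45. ] 46.7 3.1451853071795863
t2 [514.8  75.5  45. ] 45.7 3.9361853071795863
lug [507.9 124.7  87. ] 42.4 2.738
handle [ 464.00685004 -315.25936315  121.        ] rod ends [ 379.30433289 -296.37342236  114.        ] [ 626.72284902 -355.69029901  114.        ]
shift(tool,/40) [-1.2043e+01 -6.7300e+00  4.0000e-03] turn wz total -0.001 min rows 14.0 rpy [-3.1406e+00 -1.0000e-04  2.8088e+00]
```

Emit:
step_arm([
  [[0, 0, 0, -0.86, -0.48, 0, -1], [0, 0, 0, -0.86, -0.48, 0, -1], [0, 0, 0, -0.86, -0.48, 0, -1], [0, 0, 0, -0.86, -0.48, 0, -1], [0, 0, 0, -0.86, -0.48, 0, -1]],
])

```text
clock: 0.6
eef_pos: [311.6, 371.6, 404.4]
eef_rot: [-3.141, -0.0, 2.809]
wrist_force: [0.6, 0.6, 0.4]
finger_gap: 94.2
finger_force: 0.0
```

Emit:
step_arm([
  [[0, 0, 0, -0.86, -0.48, 0, -1], [0, 0, 0, -0.86, -0.48, 0, -1], [0, 0, 0, -0.86, -0.48, 0, -1], [0, 0, 0, -0.86, -0.48, 0, -1], [0, 0, 0, -0.86, -0.48, 0, -1]],
])

```text
clock: 1.1
eef_pos: [442.9, 224.5, 404.5]
eef_rot: [-3.141, -0.0, 2.809]
wrist_force: [0.9, 0.9, -0.3]
finger_gap: 93.9
finger_force: 0.0
```

Emit:
step_arm([
  [[0, 0, 0, -0.86, -0.48, 0, -1], [0, 0, 0, -0.86, -0.48, 0, -1], [0, 0, 0, -0.86, -0.48, 0, -1], [0, 0, 0.09, -0.86, -0.48, 0, -1], [0, 0, 0, 0, 0, 0, -1]],
])

```text
clock: 1.6
eef_pos: [548.9, 105.4, 403.8]
eef_rot: [-3.141, -0.001, 2.732]
wrist_force: [-0.5, 0.3, 0.4]
finger_gap: 94.1
finger_force: 0.0
```

Run:
```python
from h import *
w=shot('wrist','w1')
P=cloud(w); m=(P[...,2]>112)&(P[...,2]<125)&(w['range_z']>0); q=P[m]; q=q[np.hypot(q[:,0]-547,q[:,1]-108)<35]
print(len(q),q.mean(0),cv2.minEnclosingCircle(q[:,:2].astype(np.float32)) if len(q) else '')
print(np.array(w['cam_to_world']).round(2)); go(547,108,267,2.74)
```

```text
3972 [547.88722257 111.31342481 118.36621699] ((549.0311279296875, 111.0357894897461), 24.097244262695312)
[[ 4.0000e-01  8.8000e-01  2.6000e-01  4.7462e+02]
 [ 9.2000e-01 -3.8000e-01 -1.1000e-01  1.3865e+02]
 [-0.0000e+00  2.8000e-01 -9.6000e-01  3.8389e+02]
 [ 0.0000e+00  0.0000e+00  0.0000e+00  1.0000e+00]]
shift(tool,/40) [0.03  0.015 3.421] turn wz total -0.006 min rows 4.0 rpy [-3.1409e+00 -1.1000e-03  2.7353e+00]
```

View pics/w1.png

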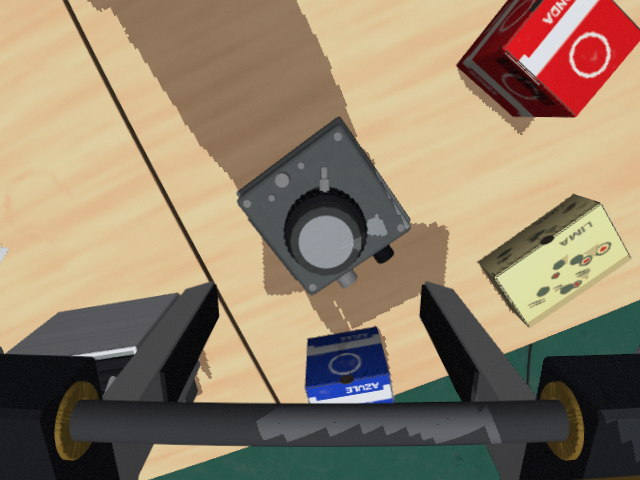

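The wrist view shows the lug pointing straight up at (324,178), the thick pin at (282,180) between the thin pins at (301,166) and (271,198), and the lens axis near (548,110). I'll descend and close.

Emit:
step_arm([
  [[0, 0, 0, 0.03, 0.07, 0.9, -1], [0, 0, 0, 0, 0, 0.9, -1], [0, 0, 0, 0, 0, 0.9, -1], [0, 0, 0, 0, 0, 0.72, -1], [0, 0, 0, 0, 0, 0, -1]],
])

```text
clock: 2.15
eef_pos: [545.7, 112.2, 264.4]
eef_rot: [-3.138, -0.006, 2.74]
wrist_force: [-0.4, 0.6, -0.2]
finger_gap: 94.1
finger_force: 0.0
```

Emit:
step_arm([
  [[0, 0, 0, 0, 0, 0, 1], [0, 0, 0, 0, 0, 0, 1], [0, 0, 0, 0, 0, 0, 1], [0, 0, 0, 0, 0, 0, 1], [0, 0, 0, 0, 0, 0, 1]],
], newtons=25)

```text
clock: 2.65
eef_pos: [547.0, 111.2, 268.4]
eef_rot: [-3.141, 0.0, 2.738]
wrist_force: [-9.9, -23.6, 8.1]
finger_gap: 57.8
finger_force: 21.4
```

Emit:
step_arm([
  [[0, 0, 0, 0, -0.04, 0, 1], [0, 0, 0, 0, 0, 0, 1], [0, 0, 0, 0, 0, 0, 1]],
])

```text
clock: 2.95
eef_pos: [546.6, 110.5, 268.4]
eef_rot: [3.14, 0.001, 2.738]
wrist_force: [1.5, 6.2, 0.8]
finger_gap: 57.7
finger_force: 25.0
```

Emit:
step_arm([
  [[0, 0, -0.13, 0, 0, 0, 1], [0, 0, -0.13, 0, 0, 0, 1], [0, 0, -0.13, 0, 0, 0, 1], [0, 0, -0.13, 0, 0, 0, 1]],
])

```text
clock: 3.35
eef_pos: [546.6, 110.2, 268.4]
eef_rot: [3.141, 0.001, -3.132]
wrist_force: [2.1, 0.5, 2.5]
finger_gap: 57.7
finger_force: 25.0
```

Emit:
step_arm([
  [[0, 0, -0.13, 0, 0, 0, 1], [0, 0, -0.13, 0, 0, 0, 1], [0, 0, -0.13, 0, 0, 0, 1], [0, 0, -0.11, 0, 0, 0, 1], [0, 0, 0, 0, 0, 0, 1]],
])

```text
clock: 3.85
eef_pos: [546.6, 109.8, 268.4]
eef_rot: [-3.141, 0.001, -2.743]
wrist_force: [1.8, -1.9, 3.4]
finger_gap: 57.5
finger_force: 25.0
```

Run:
```python
from h import *
w=shot('wrist','w2')
s=manip.read_state(); print(s['eef_pos'],s['eef_rot'],s['wrist_force'],s['moment'],s['joints'])
```

```text
[546.64991227 109.82615776 268.39688255] [-3.14089367e+00  1.25581532e-03 -2.74592064e+00] [ 1.49739276 -2.82558313  3.92702903] [-0.56009178 -0.33053278  0.03051395] [ 1.32624062e-01  4.64838913e-01  1.63334091e+00 -4.03508791e-04
  1.04201849e+00 -1.83364052e+00]
```

View pics/w2.png

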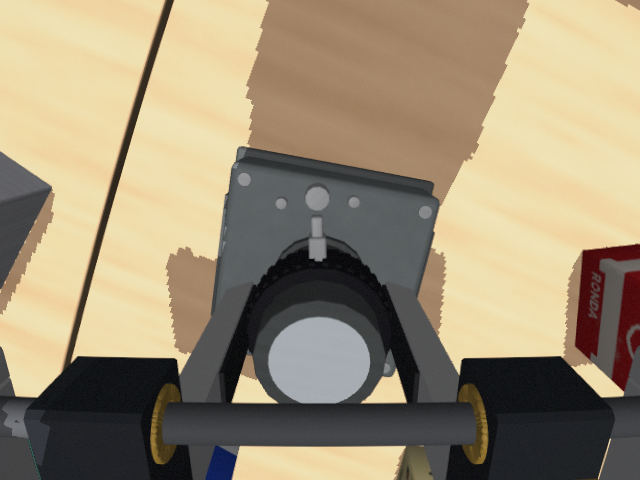

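The lug (317,225) now points straight at the thick pin (317,198), between the two thin pins. I'll release and rise.

Emit:
step_arm([
  [[0, 0, 0, 0, 0, 0, -1], [0, 0, 0, 0, 0, 0, -1], [0, 0, 0, 0, 0, 0, -1], [0, 0, 0, 0, 0, 0, -1]],
])

```text
clock: 4.3
eef_pos: [546.3, 110.1, 267.7]
eef_rot: [3.141, -0.0, -2.744]
wrist_force: [-1.3, 0.3, 0.5]
finger_gap: 86.2
finger_force: 0.0
```

Emit:
step_arm([
  [[0, 0, 0, 0, 0, -0.85, -1], [0, 0, 0, 0, 0, -0.85, -1], [0, 0, 0, 0, 0, -0.85, -1], [0, 0, 0, 0, 0, -0.85, -1], [0, 0, 0, 0, 0, 0, -1]],
])

```text
clock: 4.8
eef_pos: [546.5, 110.1, 408.4]
eef_rot: [-3.14, 0.007, -2.744]
wrist_force: [-0.5, -1.3, 0.4]
finger_gap: 94.0
finger_force: 0.0
```

Run:
```python
from h import *
w=shot('wrist','w3')
go(463,-315.7,404)
go(463,-315.7,404,2.907)
```

```text
shift(tool,/40) [ 6.041 -9.008  0.043] turn wz total -0.0 min rows 11.0 rpy [-3.1407  0.0035 -2.7442]
shift(tool,/40) [ 6.041 -9.008  0.043] turn wz total 0.805 min rows 11.0 rpy [-3.1407  0.0035 -2.7442]
```

View pics/w3.png

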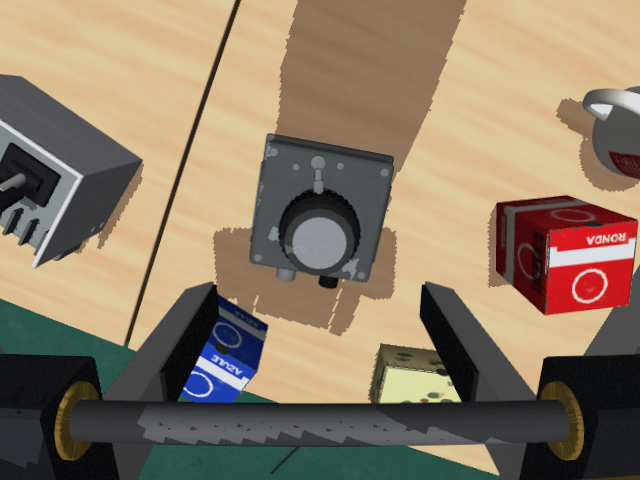

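The lug stays over the thick pin at (318,165) after release. On to the rod.

Emit:
step_arm([
  [[0, 0, 0, 0.55, -0.82, 0, -1], [0, 0, 0, 0.55, -0.82, 0, -1], [0, 0, 0, 0.55, -0.82, 0, -1], [0, 0, 0, 0.55, -0.82, 0, -1], [0, 0, 0, 0.55, -0.82, 0, -1]],
])

```text
clock: 5.35
eef_pos: [507.9, -85.2, 402.5]
eef_rot: [3.14, -0.002, -2.744]
wrist_force: [0.7, 0.3, -0.3]
finger_gap: 94.0
finger_force: 0.0
```

Emit:
step_arm([
  [[0, 0, 0, 0.55, -0.82, 0, -1], [0, 0, 0, 0.55, -0.82, 0, -1], [0, 0, 0, 0.55, -0.82, 0, -1], [0, 0, 0, 0.55, -0.82, 0, -1], [0, 0, 0, 0.55, -0.82, 0, -1]],
])

```text
clock: 5.85
eef_pos: [472.2, -275.8, 402.5]
eef_rot: [-3.141, -0.004, -2.751]
wrist_force: [1.0, -1.0, 0.0]
finger_gap: 94.0
finger_force: 0.0
```

Emit:
step_arm([
  [[0, 0, 0, 0.54, -0.81, 0.04, -1], [0, 0, 0.16, 0, 0, 0, -1], [0, 0, 0.16, 0, 0, 0, -1], [0, 0, 0.16, 0, 0, 0, -1], [0, 0, 0.16, 0, 0, 0, -1]],
])

```text
clock: 6.35
eef_pos: [476.0, -297.0, 400.3]
eef_rot: [-3.124, -0.011, 3.001]
wrist_force: [0.7, 1.0, 0.7]
finger_gap: 93.8
finger_force: 0.0
```

Emit:
step_arm([
  [[0, 0, 0.165, 0, 0, 0, -1], [0, 0, 0, 0, 0, 0, -1]],
])

```text
clock: 6.55
eef_pos: [476.0, -297.0, 400.6]
eef_rot: [-3.123, -0.009, 2.875]
wrist_force: [0.4, 0.5, -0.5]
finger_gap: 93.5
finger_force: 0.0
```

Run:
```python
from h import *
w=shot('wrist','w4')
P=cloud(w); q=P[w['range_z']>0]
q=q[np.hypot(q[:,0]-463,q[:,1]+316)<60]; h=q[(q[:,2]>116.5)&(q[:,2]<128)]
# rest only forks can be this high besides handle: forks at -60,+90 mm
print(len(h),h.mean(0).round(1),cv2.minAreaRect(h[:,:2].astype(np.float32)))
print(manip.read_state()['eef_pos'],manip.read_state()['eef_rot'])
```

```text
2639 [ 460.2 -314.   120.8] ((450.2203063964844, -311.5403137207031), (39.79746627807617, 91.27436828613281), 72.63119506835938)
[ 476.02704212 -296.96165944  400.75777288] [-3.12249751 -0.00859398  2.87986605]
```

View pics/w4.png

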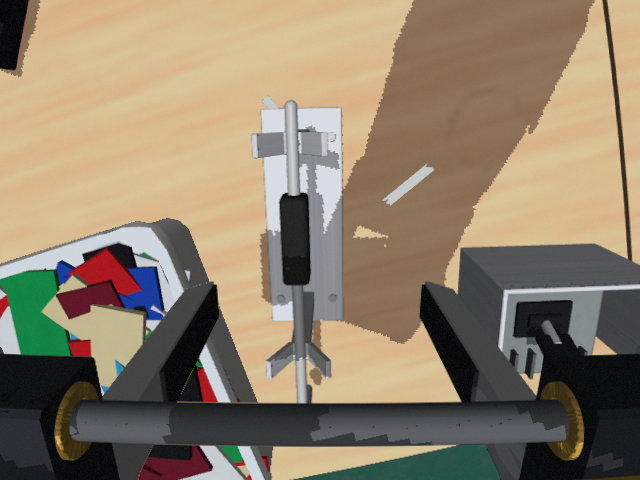

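The handle spans (281–309, 194–284) and its rod runs almost straight down the image. The arm stopped about 22 mm short with a slight tilt; I'll fit the handle and correct.

Run:
```python
from h import *
w=load('w4')
P=cloud(w); m=np.zeros((480,640),bool); m[188:290,276:316]=1
m&=(P[...,2]>118.5)&(P[...,2]<126)&(w['frame'].max(-1)<70)
h=P[m]; print(len(h),h.mean(0).round(1),cv2.minAreaRect(h[:,:2].astype(np.float32)))
for u,v in [(291,110),(294,185),(298,290),(302,380)]: print((u,v),p3(w,u,v).round(1),p3(w,u,v,z=114).round(1))
s=manip.read_state(); print(s['eef_pos'],s['eef_rot'],s['joints'],s['qd'].round(3))
c=h.mean(0); go(c[0],c[1],404,2.907)
```

```text
2283 [ 464.4 -314.7  120.9] ((465.5212707519531, -315.06036376953125), (17.44883918762207, 59.25792694091797), 76.00237274169922)
(291, 110) [ 385.7 -294.6  114.4] [ 385.7 -294.6  114. ]
(294, 185) [ 430.5 -305.6  114. ] [ 430.5 -305.6  114. ]
(298, 290) [ 500.6 -323.1  113.3] [ 500.3 -322.9  114. ]
(302, 380) [ 569.9 -340.   113.5] [ 569.6 -339.9  114. ]
[ 476.02704212 -296.96165944  400.75777288] [-3.12249751 -0.00859398  2.87986605] [-0.62037433  0.32805599  1.49335136 -0.02156281  1.32158462 -1.92419303] [ 0.001 -0.005 -0.006  0.002  0.003 -0.05 ]
shift(tool,/40) [ 0.166 -0.503 -0.081] turn wz total -0.035 min rows 1.0 rpy [-3.1225 -0.0086  2.8799]
```

```bash
cat >> h.py <<'E'
from scipy.spatial.transform import Rotation as Ro
def fix(x,y,z,yaw):
    "turn to upright+yaw first, then shift in the new tool axes"
    s=manip.read_state(); R0=Ro.from_euler('xyz',s['eef_rot']); R1=Ro.from_euler('xyz',[np.pi,0,yaw])
    print('turn',((R0.inv()*R1).as_rotvec()/(np.pi/4)).round(3),'then shift',(R1.inv().apply(np.array([x,y,z])-s['eef_pos'])/40).round(3))
E
python3 - <<'E'
from h import *
fix(465,-315,290,2.90)
E
```

```text
turn [-0.024 -0.011 -0.026] then shift [ 0.16  -0.504  2.769]
```

Emit:
step_arm([
  [[-0.024, -0.011, -0.026, 0, 0, 0, -1], [0, 0, 0, 0.16, -0.5, 0, -1], [0, 0, 0, 0, 0, 0.5, -1], [0, 0, 0, 0, 0, 0, -1]],
])

```text
clock: 7.0
eef_pos: [464.7, -315.0, 379.7]
eef_rot: [3.14, -0.001, 2.9]
wrist_force: [0.1, -0.1, -0.3]
finger_gap: 94.1
finger_force: 0.0
```

Run:
```python
from h import *
fix(465,-315,290,2.90); print(manip.read_state()['eef_pos'])
```

```text
turn [ 0.002 -0.002  0.   ] then shift [-0.008  0.003  2.242]
[ 464.65006696 -315.02052676  379.68237646]
```

Emit:
step_arm([
  [[0, 0, 0, 0, 0, 0.75, -1], [0, 0, 0, 0, 0, 0.75, -1], [0, 0, 0, 0, 0, 0.74, -1], [0, 0, 0, 0, 0, 0, 1], [0, 0, 0, 0, 0, 0, 1]],
], newtons=50)

```text
clock: 7.5
eef_pos: [465.5, -315.0, 293.4]
eef_rot: [-3.141, 0.002, 2.899]
wrist_force: [0.2, -0.3, 0.2]
finger_gap: 81.6
finger_force: 0.0
```

Emit:
step_arm([
  [[0, 0, 0, 0, 0, 0, 1], [0, 0, 0, 0, 0, 0, 1], [0, 0, 0, 0, 0, 0, 1], [0, 0, 0, 0, 0, 0, 1], [0, 0, 0, 0, 0, 0, 1]],
], newtons=50)

```text
clock: 8.0
eef_pos: [465.2, -315.0, 292.6]
eef_rot: [-3.141, 0.002, 2.898]
wrist_force: [-1.3, -0.3, 0.1]
finger_gap: 41.3
finger_force: 0.0
```

Run:
```python
from h import *
s=manip.read_state(); print(s)
```

```text
{'clock': 8.0, 'joints': array([-6.60411279e-01,  4.40889826e-01,  1.60430456e+00, -1.72129235e-04,
        1.09428243e+00, -1.98740288e+00]), 'qd': array([-0.00185876,  0.00429869,  0.0028513 , -0.00154966, -0.00205552,
        0.00252341]), 'effort': array([ 8.93410906e-03, -5.75668967e+01, -3.16624582e+01, -3.92833713e-02,
        6.24657702e-02, -2.65299983e-03]), 'eef_pos': array([ 465.15334999, -314.98390701,  292.59719094]), 'eef_rot': array([-3.14059644e+00,  1.87289278e-03,  2.89786766e+00]), 'wrist_force': array([-1.26569747, -0.29808891,  0.05394364]), 'moment': array([0.04193111, 0.02855302, 0.04195177]), 'finger_force': 0.0, 'finger_gap': 41.32762854595576}
```

Still closing; finish the grip, then lift.

Emit:
step_arm([
  [[0, 0, 0, 0, 0, 0.05, 1], [0, 0, 0, 0, 0, 0, 1], [0, 0, 0, 0, 0, 0, 1], [0, 0, 0, 0, 0, 0, 1], [0, 0, 0, 0, 0, 0, 1]],
], newtons=50)

```text
clock: 8.5
eef_pos: [465.1, -315.0, 290.2]
eef_rot: [-3.141, 0.001, 2.898]
wrist_force: [-0.0, 0.4, -1.5]
finger_gap: 17.5
finger_force: 50.0
```

Emit:
step_arm([
  [[0, 0, 0, 0, 0, 0, 1], [0, 0, 0, 0, 0, 0, 1]],
], newtons=50)

```text
clock: 8.7
eef_pos: [465.1, -315.0, 290.2]
eef_rot: [-3.141, 0.001, 2.898]
wrist_force: [-0.3, -0.5, -1.6]
finger_gap: 17.8
finger_force: 50.0
```

Emit:
step_arm([
  [[0, 0, 0, 0, 0, -0.4, 1], [0, 0, 0, 0, 0, -0.8, 1], [0, 0, 0, 0, 0, -0.9, 1], [0, 0, 0, 0, 0, -0.9, 1], [0, 0, 0, 0, 0, 0, 1]],
])

```text
clock: 9.2
eef_pos: [465.1, -314.9, 415.3]
eef_rot: [-3.138, 0.009, 2.898]
wrist_force: [-0.7, -0.3, -1.9]
finger_gap: 17.7
finger_force: 50.0
```

Emit:
step_arm([
  [[0, 0, 0, 0.09, 0.76, 0, 1], [0, 0, 0, 0.09, 0.76, 0, 1], [0, 0, 0, 0.09, 0.76, 0, 1], [0, 0, 0, 0.09, 0.76, 0, 1], [0, 0, 0, 0.09, 0.76, 0, 1]],
])

```text
clock: 9.7
eef_pos: [484.1, -161.8, 409.2]
eef_rot: [-3.141, 0.0, 2.898]
wrist_force: [-0.3, 0.2, -1.9]
finger_gap: 17.9
finger_force: 50.0
```

Emit:
step_arm([
  [[0, 0, 0, 0.05, 0.76, 0, 1], [0, 0, 0, 0.05, 0.73, 0, 1], [0, 0, 0, 0, 0, 0, 1]],
])

```text
clock: 10.0
eef_pos: [495.0, -101.7, 409.2]
eef_rot: [-3.141, 0.0, 2.901]
wrist_force: [-0.3, -0.4, -1.3]
finger_gap: 17.4
finger_force: 50.0
```

Run:
```python
from h import *
a=load('top0'); p=p3(a,380,219.5,z=84); print('paddle tip px',p.round(1))
o=np.array([609.1,-133.3]); X=np.array([np.cos(-.232),np.sin(-.232)]); Y=np.array([-X[1],X[0]])
print('in unit',(p[:2]-o)@X,(p[:2]-o)@Y)
s=shot('scene','sc1'); t=shot('top','top1'); st=manip.read_state(); print(st['eef_pos'],st['eef_rot'])
f=np.hstack([cv2.resize(s['frame'][180:330,290:490],(400,300),interpolation=3),cv2.resize(t['frame'][170:290,330:490],(400,300),interpolation=3)])
cv2.imwrite('pics/c3.png',f[:,:,::-1])
q=cloud(t)[150:330,330:520].reshape(-1,3); 
m=(q[:,2]>195)&(q[:,2]<245); print(m.sum())
```

```text
paddle tip px [ 610.7 -129.5   84. ]
in unit 0.7197319573804006 4.048334726341287
[ 494.72530676 -103.94435682  409.44607149] [-3.14060903e+00  6.85386693e-04  2.89901094e+00]
327
```

View pics/c3.png

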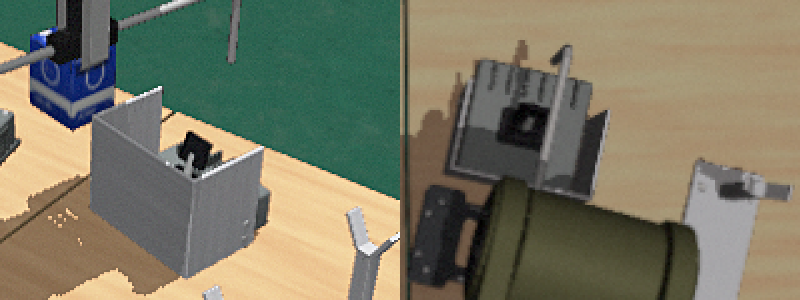

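The right panel shows the rod over the unit with the leg hanging behind the paddle; the left panel shows the leg vertical at (233,40). I'll check the rod line numerically, then lower.

Run:
```python
from h import *
t=load('top1'); q=cloud(t)[150:330,330:520].reshape(-1,3); q=q[(q[:,2]>195)&(q[:,2]<245)]
X=np.array([np.cos(-.2426),np.sin(-.2426)]); Y=np.array([-X[1],X[0]]); h=np.array([494.7,-103.9])
s=(q[:,:2]-h)@X; l=(q[:,:2]-h)@Y
k=(s>60)&(s<180)&(abs(l)<12); print(k.sum(),s[k].max(),np.polyfit(s[k],q[k,2],1),np.polyfit(s[k],l[k],1))
for a in range(60,185,20):
    j=k&(abs(s-a)<10); print(a,j.sum(),np.median(q[j,2]).round(1) if j.any() else '',np.median(l[j]).round(1) if j.any() else '')
```

```text
234 171.0095088138505 [-4.87088556e-02  2.37510599e+02] [-5.19024570e-04  5.73848467e-01]
60 21 232.8 1.0
80 42 232.7 0.7
100 41 233.8 0.3
120 41 232.8 0.2
140 42 232.6 0.4
160 45 231.7 0.9
180 2 224.7 1.4
```

Emit:
step_arm([
  [[0, 0, 0, 0, 0, 0.8, 1], [0, 0, 0, 0, 0, 0.8, 1], [0, 0, 0, 0, 0, 0.63, 1], [0, 0, 0, 0, 0, 0, 1]],
])

```text
clock: 10.5
eef_pos: [494.1, -105.1, 317.7]
eef_rot: [-3.141, -0.004, 2.897]
wrist_force: [0.9, 0.5, -0.9]
finger_gap: 17.7
finger_force: 50.0
```

Emit:
step_arm([
  [[0, 0, 0, 0.3, 0, 0, 1], [0, 0, 0, 0.3, 0, 0, 1], [0, 0, 0, 0.2, 0, 0, 1], [0, 0, 0, 0.2, 0, 0, 1], [0, 0, 0, 0.2, 0, 0, 1]],
])

```text
clock: 11.0
eef_pos: [448.0, -92.9, 321.7]
eef_rot: [-3.141, 0.004, 2.897]
wrist_force: [2.4, -1.7, 0.4]
finger_gap: 18.1
finger_force: 50.0
```

Emit:
step_arm([
  [[0, 0, 0, 0.1, 0, 0, 1], [0, 0, 0, 0, 0, 0, 1]],
])

```text
clock: 11.2
eef_pos: [444.1, -91.7, 321.1]
eef_rot: [-3.141, 0.002, 2.898]
wrist_force: [0.8, -0.3, -0.2]
finger_gap: 17.5
finger_force: 50.0
```

Run:
```python
from h import *
s=shot('scene','sc2'); st=manip.read_state(); print(st['eef_pos'],st['eef_rot'],st['wrist_force'],st['moment'])
d=np.array(st['eef_pos'][:2])+170*np.array([np.cos(-.2426),np.sin(-.2426)])-[609.1,-133.3]
print('leg unit x',d@[np.cos(-.232),np.sin(-.232)])
cv2.imwrite('pics/c4.png',cv2.resize(s['frame'][200:330,310:450],(646,600),interpolation=3)[:,:,::-1])
```

```text
[444.33450085 -91.77196849 321.01764971] [-3.14073081e+00  1.68704088e-03  2.89781703e+00] [ 1.24519226 -1.00238195 -0.38065267] [-0.09054349 -0.25727332  0.02571983]
leg unit x 0.09095868398047649
```

View pics/c4.png

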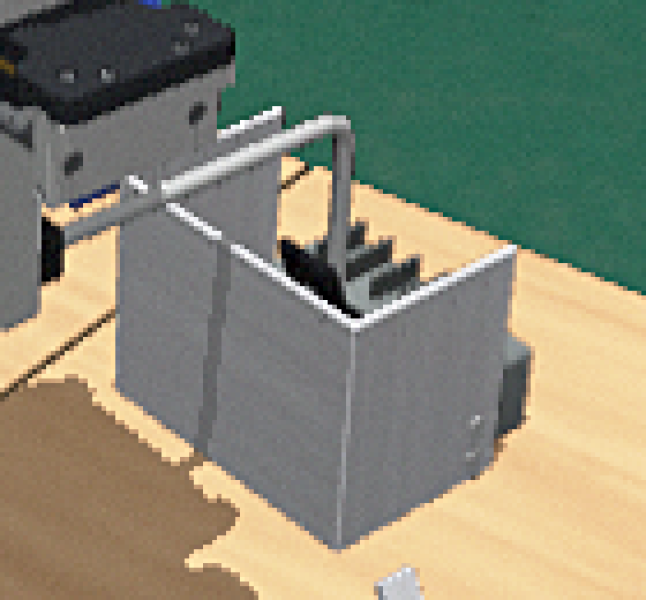

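The paddle (310,275) now leans toward the front plate with the leg behind it at (342,230). I'll pull gently to the end stop.

Emit:
step_arm([
  [[0, 0, 0, 0.05, 0, 0, 1], [0, 0, 0, 0.05, 0, 0, 1], [0, 0, 0, 0, 0, 0, 1]],
])

```text
clock: 11.55
eef_pos: [440.6, -90.8, 321.0]
eef_rot: [-3.141, 0.003, 2.898]
wrist_force: [1.9, -1.1, 1.8]
finger_gap: 17.3
finger_force: 50.0
```

Emit:
step_arm([
  [[0, 0, 0, 0.05, 0, 0, 1], [0, 0, 0, 0, 0, 0, 1]],
])

```text
clock: 11.75
eef_pos: [438.7, -90.4, 321.1]
eef_rot: [-3.141, 0.003, 2.898]
wrist_force: [1.1, -1.0, 1.0]
finger_gap: 17.5
finger_force: 50.0
```

Emit:
step_arm([
  [[0, 0, 0, 0.05, 0, 0, 1], [0, 0, 0, 0, 0, 0, 1]],
])

```text
clock: 11.95
eef_pos: [436.6, -89.9, 320.9]
eef_rot: [-3.141, 0.002, 2.898]
wrist_force: [1.9, -1.0, 0.4]
finger_gap: 17.6
finger_force: 50.0
```

Emit:
step_arm([
  [[0, 0, 0, 0.05, 0, 0, 1], [0, 0, 0, 0, 0, 0, 1]],
])

```text
clock: 12.15
eef_pos: [434.5, -89.3, 320.8]
eef_rot: [-3.141, 0.001, 2.898]
wrist_force: [1.2, -1.8, 1.3]
finger_gap: 17.7
finger_force: 50.0
```

Emit:
step_arm([
  [[0, 0, 0, 0.05, 0, 0, 1], [0, 0, 0, 0, 0, 0, 1]],
])

```text
clock: 12.35
eef_pos: [432.7, -88.8, 320.9]
eef_rot: [-3.141, 0.002, 2.898]
wrist_force: [3.1, -0.6, 0.5]
finger_gap: 17.5
finger_force: 50.0
```

Run:
```python
from h import *
s=shot('scene','sc3'); st=manip.read_state(); print(st['eef_pos'],st['wrist_force'],st['moment'])
cv2.imwrite('pics/c5.png',cv2.resize(s['frame'][215:285,340:420],(686,600),interpolation=3)[:,:,::-1])
```

```text
[432.69919116 -88.79047444 320.85490198] [ 2.48957538 -0.34418884  0.84696149] [-0.33172315 -0.95659022 -0.02472076]
```

View pics/c5.png

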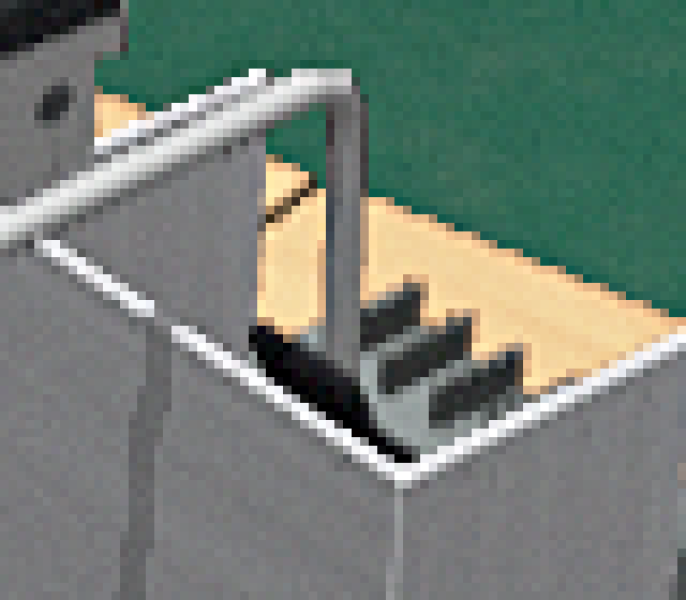

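Emit:
step_arm([
  [[0, 0, 0, 0.05, 0, 0, 1], [0, 0, 0, 0, 0, 0, 1]],
])

```text
clock: 12.6
eef_pos: [430.8, -88.3, 320.9]
eef_rot: [-3.141, 0.002, 2.898]
wrist_force: [1.9, -0.7, 1.4]
finger_gap: 17.9
finger_force: 50.0
```

Run:
```python
from h import *
t=shot('top','top2')
st=manip.read_state(); print(st['eef_pos'],st['wrist_force'],st['moment'])
X=np.array([np.cos(-.2426),np.sin(-.2426)]); Y=np.array([-X[1],X[0]]); h=np.array(st['eef_pos'][:2])
q=cloud(t)[150:330,330:520].reshape(-1,3); q=q[(q[:,2]>115)&(q[:,2]<165)]
s=(q[:,:2]-h)@X; l=(q[:,:2]-h)@Y
k=(s>60)&(s<172)&(abs(l)<12); print(k.sum(),s[k].max())
for a in range(60,185,20):
    j=k&(abs(s-a)<10); print(a,j.sum(),np.median(q[j,2]).round(1) if j.any() else '',np.median(l[j]).round(1) if j.any() else '')
c=cloud(t)[190:250,350:412]; f=t['frame'][190:250,350:412]
o=np.array([609.1,-133.3]); U=np.array([np.cos(-.232),np.sin(-.232)]); V=np.array([-U[1],U[0]])
m=(f.max(-1)<60)&(c[...,2]>50)&(c[...,2]<100); p=c[m]; ux=(p[:,:2]-o)@U; uy=(p[:,:2]-o)@V
for i in np.argsort(-p[:,2])[:40:4]: print(ux[i].round(1),uy[i].round(1),p[i,2].round(1))
```

```text
[430.73012886 -88.29374357 320.80296497] [ 1.2847501  -0.29426928  1.50238723] [-0.25149631 -0.85904166  0.0038195 ]
199 171.91396341553582
60 18 149.0 -0.2
80 35 149.9 0.2
100 34 151.4 -0.1
120 36 152.2 -0.0
140 35 154.1 -0.3
160 37 153.9 0.2
180 4 147.8 1.3
-13.3 3.1 99.6
-26.2 -62.5 99.1
-9.0 66.5 98.5
-2.9 -62.4 97.9
12.1 66.4 97.2
-56.6 41.9 96.5
-9.8 -62.1 95.0
23.1 -62.3 93.7
-56.4 -30.5 93.6
-56.5 -40.1 92.0
```

Run:
```python
from h import *
t=load('top2')
c=cloud(t)[190:250,350:412]; f=t['frame'][190:250,350:412]
o=np.array([609.1,-133.3]); U=np.array([np.cos(-.232),np.sin(-.232)]); V=np.array([-U[1],U[0]])
p=c.reshape(-1,3); ux=(p[:,:2]-o)@U; uy=(p[:,:2]-o)@V
m=(abs(uy)<18)&(abs(ux)<45)&(p[:,2]>48)&(p[:,2]<110)&(f.reshape(-1,3).max(-1)<70)
for i in np.where(m)[0][:60]: print(ux[i].round(1),uy[i].round(1),p[i,2].round(1),end=' | ')
```

```text
40.3 8.5 53.3 | 44.2 -6.0 48.4 | 41.7 -6.4 49.7 | 42.1 -8.6 50.5 | 39.1 -6.6 51.5 | 33.0 9.1 52.0 | 36.5 -7.0 53.1 | 30.4 8.8 53.7 | 34.2 -7.4 53.3 | 32.5 -8.5 48.8 | 14.2 -2.8 48.2 | 5.3 14.7 48.1 | 7.8 3.3 49.1 | 11.0 -10.7 48.9 | 2.7 14.4 50.1 | 3.3 12.1 50.0 | 3.9 9.7 49.3 | 4.1 7.6 51.6 | 5.4 2.8 49.9 | 1.0 11.5 49.2 | 2.2 6.8 48.2 | 2.4 4.8 51.0 | 3.3 2.1 48.3 | 4.1 -2.3 50.2 | 5.3 -7.1 48.5 | -2.4 15.7 49.8 | -1.7 13.3 48.6 | -1.2 10.9 48.2 | -0.4 6.5 50.4 | 0.4 2.1 52.9 | 0.9 -0.2 52.7 | 1.8 -2.8 49.8 | 2.9 -7.5 49.5 | 3.5 -9.9 48.6 | -4.4 13.0 51.4 | -3.5 10.4 48.1 | -2.5 5.8 48.6 | -2.7 4.2 55.5 | -2.9 2.6 61.4 | -2.2 0.2 60.4 | -0.9 -3.0 53.1 | -0.1 -5.5 51.2 | 0.3 -7.7 52.1 | -8.5 14.2 68.4 | -7.7 11.6 65.4 | -6.8 9.0 62.2 | -6.3 6.8 62.4 | -5.3 4.0 57.7 | -5.2 2.1 61.8 | -8.5 3.7 96.0 | -11.3 14.2 73.2 | -10.6 11.8 71.7 | -10.4 9.8 74.3 | -9.7 7.3 72.5 | -8.7 4.6 68.5 | -10.2 4.4 87.3 | -11.6 4.2 104.8 | -14.2 14.3 78.9 | -13.7 12.0 79.1 | -12.9 9.5 76.6 |
```

The paddle's rear face leans about 0.49 rad, so the switch is at its stop; the rod has pitched about 0.055 rad in the grip. I'll back off, lift and return to above the rest.

Emit:
step_arm([
  [[0, 0, 0, -0.4, 0, 0, 1], [0, 0, 0, -0.4, 0, 0, 1], [0, 0, 0, 0, 0, -0.75, 1], [0, 0, 0, 0, 0, -0.75, 1], [0, 0, 0, 0, 0, -0.75, 1]],
])

```text
clock: 13.15
eef_pos: [461.4, -95.8, 411.1]
eef_rot: [-3.141, -0.002, 2.898]
wrist_force: [-0.5, -0.7, -1.4]
finger_gap: 17.8
finger_force: 50.0
```

Emit:
step_arm([
  [[0, 0, 0, 0, 0, 0, 1], [0, 0, 0, -0.2, -0.75, 0, 1], [0, 0, 0, -0.2, -0.75, 0, 1], [0, 0, 0, -0.2, -0.75, 0, 1], [0, 0, 0, -0.2, -0.75, 0, 1]],
])

```text
clock: 13.65
eef_pos: [463.5, -221.2, 409.4]
eef_rot: [3.141, -0.002, 2.898]
wrist_force: [0.3, 0.6, -1.6]
finger_gap: 17.8
finger_force: 50.0
```

Emit:
step_arm([
  [[0, 0, 0, -0.2, -0.75, 0, 1], [0, 0, 0, -0.2, -0.75, 0, 1], [0, 0, 0, -0.2, -0.75, 0, 1], [0, 0, 0, 0, 0, 0, 1]],
])

```text
clock: 14.05
eef_pos: [464.8, -315.9, 408.9]
eef_rot: [3.141, -0.002, 2.895]
wrist_force: [0.5, 0.5, -1.6]
finger_gap: 17.4
finger_force: 50.0
```

Run:
```python
from h import *
t=shot('top','top3')
st=manip.read_state(); print(st['eef_pos'],st['eef_rot'])
X=np.array([np.cos(-.2426),np.sin(-.2426)]); Y=np.array([-X[1],X[0]]); h=np.array(st['eef_pos'][:2])
q=cloud(t)[150:400,400:560].reshape(-1,3); q=q[(q[:,2]>195)&(q[:,2]<270)]
s=(q[:,:2]-h)@X; l=(q[:,:2]-h)@Y
k=(s>40)&(s<185)&(abs(l)<14); print(k.sum(),s[k].max())
for a in range(60,185,20):
    j=k&(abs(s-a)<10); print(a,j.sum(),np.median(q[j,2]).round(1) if j.any() else '',np.median(l[j]).round(1) if j.any() else '')
fix(465.1,-315,290.2,2.898)
c=cloud(t)[190:250,350:412].reshape(-1,3); f=t['frame'][190:250,350:412].reshape(-1,3)
o=np.array([609.1,-133.3]); U=np.array([np.cos(-.232),np.sin(-.232)]); V=np.array([-U[1],U[0]])
ux=(c[:,:2]-o)@U; uy=(c[:,:2]-o)@V
m=(abs(uy)<16)&(abs(ux)<28)&(c[:,2]>64)&(c[:,2]<92)&(f.max(-1)<70); print(m.sum(),np.polyfit(c[m,2],ux[m],1))
```

```text
[ 464.97542446 -314.42672012  409.04754386] [ 3.14078327e+00 -2.25325337e-03  2.89584767e+00]
299 175.23526181635447
60 44 235.6 -1.6
80 44 236.5 -2.3
100 36 237.4 -1.2
120 40 239.2 -1.0
140 45 239.7 -1.1
160 50 239.4 -0.8
180 17 214.3 1.1
turn [ 0.001 -0.003 -0.003] then shift [-0.006 -0.013  2.971]
69 [-0.58363722 31.46684996]
```

The switch is still leaning at its stop. I'll level the rod with a small counter-tilt and lower it into the forks.

Emit:
step_arm([
  [[0, 0.06, 0, -0.21, -0.01, 0, 1], [0, 0, 0, -0.04, 0, 0.9, 1], [0, 0, 0, -0.04, 0, 0.9, 1], [0, 0, 0, -0.04, 0, 0.7, 1], [0, 0, 0, 0, 0, 0, 1]],
])

```text
clock: 14.6
eef_pos: [473.1, -314.5, 306.7]
eef_rot: [3.139, -0.053, 2.899]
wrist_force: [-0.2, 0.1, -1.4]
finger_gap: 17.7
finger_force: 50.0
```

Emit:
step_arm([
  [[0, 0, 0, -0.01, 0, 0.2, 1], [0, 0, 0, 0, 0, 0.15, 1], [0, 0, 0, 0, 0, 0.06, 1], [0, 0, 0, 0, 0, 0, 1]],
])

```text
clock: 15.0
eef_pos: [473.3, -315.7, 295.0]
eef_rot: [-3.141, -0.045, 2.898]
wrist_force: [0.3, -0.1, -1.8]
finger_gap: 17.7
finger_force: 50.0
```

Run:
```python
from h import *
st=manip.read_state(); R=Ro.from_euler('xyz',st['eef_rot']); print(st['eef_pos'],st['wrist_force'],st['moment'],'grasp',R.apply([0,0,180])+st['eef_pos'])
```

```text
[ 473.31698365 -315.7300705   294.98998607] [ 0.25562774 -0.09164852 -1.77791195] [ 0.00922377 -0.0100257  -0.03942244] grasp [ 465.38637042 -313.94816792  115.17360695]
```

Emit:
step_arm([
  [[0, 0, 0, 0, -0.02, 0.08, 1], [0, 0, 0, 0, 0, 0.03, 1], [0, 0, 0, 0, 0, 0, 1]],
])

```text
clock: 15.3
eef_pos: [472.9, -316.6, 290.5]
eef_rot: [-3.14, -0.045, 2.898]
wrist_force: [0.7, -1.1, 0.2]
finger_gap: 17.7
finger_force: 50.0
```

Emit:
step_arm([
  [[0, 0, 0, 0, 0, 0, -1], [0, 0, 0, 0, 0, 0, -1], [0, 0, 0, 0, 0, 0, -1], [0, 0, 0, 0, 0, 0, -1], [0, 0, 0, 0, 0, 0, -1]],
])

```text
clock: 15.8
eef_pos: [472.9, -316.5, 290.2]
eef_rot: [-3.141, -0.046, 2.898]
wrist_force: [-0.4, 0.3, -0.3]
finger_gap: 54.2
finger_force: 0.0
```

Emit:
step_arm([
  [[0, 0, 0, 0, 0, -0.4, -1], [0, 0, 0, 0, 0, -0.8, -1], [0, 0, 0, 0, 0, -0.9, -1], [0, 0, 0, 0, 0, -0.9, -1], [0, 0, 0, 0, 0, -0.9, -1]],
])

```text
clock: 16.3
eef_pos: [479.7, -318.0, 447.6]
eef_rot: [-3.141, -0.046, 2.898]
wrist_force: [0.8, 0.5, 1.1]
finger_gap: 92.8
finger_force: 0.0
```

Emit:
step_arm([
  [[0, 0, 0, 0, 0, 0, -1], [0, 0, 0, 0, 0, 0, -1], [0, 0, 0, 0, 0, 0, -1], [0, 0, 0, 0, 0, 0, -1], [0, 0, 0, 0, 0, 0, -1]],
])

```text
clock: 16.8
eef_pos: [479.9, -318.1, 445.2]
eef_rot: [-3.141, -0.047, 2.898]
wrist_force: [-0.2, -0.5, -0.4]
finger_gap: 94.2
finger_force: 0.0
```

Run:
```python
from h import *
s=shot('scene','sc4'); w=shot('wrist','w5')
cv2.imwrite('pics/c6.png',np.hstack([cv2.resize(s['frame'][170:430,200:540],(400,306)),cv2.resize(w['frame'],(400,306))])[:,:,::-1])
P=cloud(w); m=(P[...,2]>117)&(P[...,2]<127)&(w['frame'].max(-1)<70)&(np.hypot(P[...,0]-465,P[...,1]+315)<60)
h=P[m]; print(m.sum(),h.mean(0),cv2.minAreaRect(h[:,:2].astype(np.float32)))
```

```text
1745 [ 465.48701506 -313.66606477  120.79997432] ((466.6074523925781, -313.7638854980469), (16.841169357299805, 59.245853424072266), 75.78556060791016)
```

View pics/c6.png

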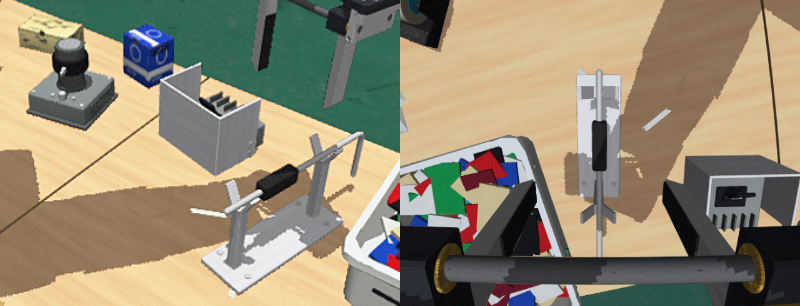

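The rod lies in both forks with its bent end down (left panel, leg at (357,155)). The handle top is at 120.8 mm, about 1 mm from where it started, and the lug and switch are as set.

```bash
python3 -c "
from cell import workorder; print(workorder.sign_off())"
```

```text
the job is handed in; nothing more can be done
None
```

The job is handed in at about 17 s on the robot's clock, with no verdict returned: the last pictures show the lug over the thick pin, the switch pulled over to its stop, the rod back in both forks with its bent end down, and the boxes not touched.

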